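# Wind the mould press up and nip the plaster mould

### The job

Fit the loose crank handle down over the square spindle end of the mould press, then wind it clockwise by its grip to raise the platen until the plaster mould is nipped snugly under the presser foot. You will feel the crank stiffen when the mould meets the foot: take it up until it is clearly stiffer than it was on the way up, then stop, because forcing it on cracks the plaster. Let go, leave the crank seated on its spindle, and leave the other things on the bench where they are.

Things in the scene. Friction and masses are not known exactly. Their poses are not given: they have to be found in the camera images.
- press: Grey steel mould press fixed to the bench: base 200 x 360 x 22 mm, two guide columns, a head whose top is 200 mm above the bench. Origin: centre of its underside; x depth, y width, z up. Two chain-linked lift screws at x -30, y -130 and +130 mm carry the platen; only the one at y -130 has a square end above the head. Turned clockwise seen from above it lifts 10 mm a turn and does not run back.
- spindle (a point): Centre of the top of the square end, on the screw's axis, 242 mm above the bench. Square 18 mm across flats, 32 mm tall, its top 5 mm bevelled to 13.5 mm; it stands on a 38 mm round bearing cap 210 mm above the bench. Axes are the press's: how far the square is turned is NOT reported and differs each time; turn the crank on it under a light push, up to 90 degrees, until it drops on.
- press_head (a point): Middle of the head's top face, 200 mm above the bench; head 150 x 350 mm. Below it hangs the presser foot, a plate 100 x 110 mm faced with a 10 mm rubber buffer, on its own setting screw, which with its nut stands at most 36 mm above the head here. It was left set for another mould: its gap above the mould is 10 to 23 mm, differs each time and is NOT reported, so the closing height must be felt.
- crank_hub (a point): Centre of the hub of the loose dark steel crank (0.54 kg), upright on the bench right of the press. Hub 40 x 40 x 48 mm (this point 24 mm up), flat sides across x and y; square socket 20 mm wide, 34 mm deep, open below. z up, x along the arm to the grip. Arm 20 mm wide, 10 mm thick, level with the hub's top. Fully seated, the hub stands on the bearing cap, this point 8 mm below spindle.
- crank_knob (a point): Centre of the crank's upright black grip, a sleeve 22 mm in diameter and 56 mm tall that spins freely on its pin, 70 mm from the hub's axis, 2 to 58 mm above the arm's top. This point is 78 mm above the hub's underside. Winding takes about 6 N along the grip's path while the mould is free, about 2.3 N more for each 100 N of nip once it bears on the foot.
- mould: Closed two-part plaster mould, a loose white block 125 x 145 x 58 mm (1.1 to 1.8 kg) with a seam half-way up, standing on the platen under the presser foot. Origin: centre of its underside, about 60 mm above the bench at the start. A snug nip is 80 to 500 N; more cracks it. The rubber gives 1 mm for 150 N, so past first contact a bit over half a radian of crank adds 100 N of nip.
- bowl_rim (a point): Bystander: middle of the rim of a biscuit-fired bowl, 130 mm across and 60 mm tall, on the bench to the left.
- jug_rim (a point): Bystander: middle of the rim of an empty clear plastic jug, 96 mm across and 95 mm tall, on the bench to the right, beyond the crank.
- rib_grip (a point): Bystander: on the wooden handle of a steel-bladed scraper, 180 mm long, lying on the bench to the left of the press.

How it is judged:
By the outcome, as a careful person would: the job done as asked, in the order asked, and still so for the second after the job is handed in, with the robot touching nothing.
It also fails if it takes over 72 s, if anything falls off the work surface, if the arm or the gripper's body presses on something with over 40 N, if the wrist force passes 120 N, or if a joint passes its speed limit or range.

### The arm

A 7-joint arm with a two-finger parallel gripper is mounted at the origin on the work surface. World frame = base frame: x ahead of the robot, y to its left, z up, the work surface at z = 0. Lengths are in m, angles in rad, forces in N, time in s.
With the tool pointing down it reaches from about 0.425 to 0.925 m from the base axis. Payload 6.8 kg.
Tool frame: the origin (TCP) lies midway between the tips of the shut fingers; the grasp point (between the pads) lies 19 mm behind it; x points along the fingers, y is the direction in which the jaws open and shut, and the axes are right-handed (so a half turn about x gives the same grasp; the last joint's range is limited). The gripper opens to 85 mm and grips with 20 to 120 N. Pads are 22 mm wide; open, the fingers measure 114 mm over their backs; the gripper's body (76 mm by 85 mm) begins 54 mm behind the grasp point. The pads swing forward as they close: fully open they stand 13 mm farther back than shut.
Start: joints at [-1.433, 0.477, 0.022, 1.555, -0.011, 1.109, -0.083], TCP at [0.164, 0.655, 0.231] pointing down, gripper open.
Joint ranges: [-2.96, 2.96], [-0.34, 2.1], [-1.41, 1.46], [0.24, 2.44], [-1.37, 4.51], [0.17, 1.92], [-2.96, 2.96]. Speed limits (rad/s): [2.39, 2.39, 3.14, 3.14, 3.14, 3.14, 3.14].

### API

Orientations are given as a rotation vector (axis times angle).
In Python, from bench import r, viewer, nets gives the robot as it stands.
- The arm moves only by the shell command python3 -m pendant 'ROWS' [FORCE]. ROWS is JSON, one flat list of numbers, 5 for each row, row after row: the finger opening in mm, from 0 to 85.4, then the shift along the tool's x, y, z in mm, then the turn about the tool's x in rad. A call has 1 to 20 rows; each row shifts and turns the commanded pose from where the row before left it, along the tool's axes as they then stand; what a row does not reach is not made up. A row lasts 1/8 s, in which the tool goes at most 62.5 mm and 10.7 degrees, less where a joint would pass 70% of its speed; a pose out of reach is approached as far as the arm can. A call with a gripper value outside its range is refused whole. The fingers move at their own pace and stop on an object; FORCE is the grip in N (left out, the last holds). Time passes only in rows, so rows that do not move let the fingers close. It gives the time, the measured TCP pose, the force and the opening at its end, in the units of the state.
- r.get_obs(): the state, without advancing time (a new reading comes with each control period).
- viewer.grab_frame(name): name is "scene" or "top"; returns (picture, depth): 400x640x3 uint8, red, green, blue; 400x640 float32, m along the optical axis (not along the pixel's ray), 0 where there is no reading.
- viewer.calibration(name): a dict with "mtx" (3x3 intrinsics, pixels), "distortion" ([k1, k2, p1, p2, k3] as OpenCV has them; the pictures are not rectified), "world_to_cam" (4x4, takes a point from world to camera coordinates). Camera axes: x right, y up, looking along -z (the intrinsics and any distortion apply to the point x, -y, -z); pixel columns grow to the right and rows downward; lengths in m; the calibration is good to about 2 mm. A picture is of the moment at which its call begins. calibration takes no time and is no camera call.
- r.hand_in(): hands the job in, once; it reports no verdict.
Trained networks look in the newest picture that a camera, given by its name, has taken for a name from the list of things; names that differ only in an ending like _2 or _b are one class to them, and where a whole thing is asked for, a point or a joint stands for the part that bears it (a point fixed in the world has none). Each returns a list of dicts, best first, with "score" (0 to 1); they miss things now and then, are a little off and sometimes report something else, mostly with a low value. They report only what shows in the picture. A call takes as long as a camera call.
- nets.look_for(name, camera): "location" ([x, y, z] in m, in world coordinates, good to about 4 mm: the middle of the surface that is visible of it).
- nets.silhouettes(name, camera): "mask" (400x640 bool, what is visible of it).
The state is a dict: "clock": time; "joints": joint angles; "qvel": joint speeds; "tau": joint torques, N m; "tcp_pos": TCP position; "orientation": TCP orientation; "contact_force": force on the tool from outside, world axes, zero at the start; "moment": the same for the moment, N m; "grip_width": finger opening in m.
Only numpy, scipy, OpenCV 4.12 (cv2) and the standard library are available. Lean on these libraries where they do the work, as an engineer would, in place of code of your own. Each camera call takes 0.05 s, during which the arm holds its last target. There are 200 camera calls.

## Working session

There is one attempt and no reset: what is moved stays moved. The work goes in short steps, Python scripts to look and compute and a shell command to move; the robot and the scene stay as the last step left them, time stands still between calls to the robot, and variables do not carry over. Pictures are saved under pics/ and viewed, about 8 in all and at most 12, crops included, and the job is handed in when it is done.

```bash
ls; mkdir -p pics; cat > h.py <<'E'
import numpy as np,cv2
from bench import r,viewer,nets
from scipy.spatial.transform import Rotation as R
np.set_printoptions(precision=4,suppress=True)
def grab(n,f=None):
    p,d=viewer.grab_frame(n)
    if f: cv2.imwrite('pics/'+f,p[:,:,::-1])
    return p,d
def cloud(n,d):
    c=viewer.calibration(n);K=np.array(c['mtx'],float);D=np.array(c['distortion'],float);T=np.array(c['world_to_cam'])
    v,u=np.mgrid[0:400,0:640].astype(np.float32)
    q=cv2.undistortPoints(np.stack([u.ravel(),v.ravel()],1)[:,None],K,D)[:,0].reshape(400,640,2)
    P=np.stack([q[...,0]*d,-q[...,1]*d,-d],-1)
    W=(P-T[:3,3])@T[:3,:3]
    W[d<=0]=np.nan
    return W
def proj(n,X):
    c=viewer.calibration(n);T=np.array(c['world_to_cam']);P=np.atleast_2d(X)@T[:3,:3].T+T[:3,3]
    P=P*[1,-1,-1]
    return cv2.projectPoints(P,np.zeros(3),np.zeros(3),np.array(c['mtx'],float),np.array(c['distortion'],float))[0][:,0]
E
python3 - <<'E'
from h import *
o=r.get_obs()
for k,v in o.items(): print(k,np.round(v,4))
print(R.from_rotvec(o['orientation']).as_matrix())
for n in ['scene','top']:
    p,d=grab(n,n+'0.png')
    c=viewer.calibration(n);T=np.array(c['world_to_cam']);print(n,'campos',-T[:3,:3].T@T[:3,3],(d>0).mean())
    for t in ['press','spindle','press_head','crank_hub','crank_knob','mould','bowl_rim','jug_rim','rib_grip']:
        print(t,[(np.round(x['location'],3),round(x['score'],2)) for x in nets.look_for(t,n)[:2]])
E
```

```text
pics
clock 0.0
joints [-1.4331  0.4778  0.0223  1.5564 -0.0115  1.1094 -0.0831]
qvel [ 0.0001 -0.0016 -0.001  -0.0002 -0.0007 -0.0015  0.0004]
tau [ -0.0018 -59.6409   1.6068 -28.1214   0.0125   0.0088  -0.    ]
tcp_pos [0.1641 0.6541 0.2303]
orientation [ 0.1915  1.5623 -0.1944]
contact_force [0.0717 0.2008 0.0171]
moment [-0.0156 -0.0172  0.0398]
grip_width 0.0852
[[-0.0003  0.2433  0.97  ]
 [-0.0019  0.9699 -0.2433]
 [-1.     -0.0019  0.0001]]
scene campos [1.4084 0.211  1.4295] 0.99591796875
press [(array([ 0.581, -0.   ,  0.196]), 0.6)]
spindle []
press_head [(array([ 0.596, -0.005,  0.2  ]), 0.68), (array([0.429, 0.388, 0.006]), 0.65)]
crank_hub [(array([ 0.506, -0.38 ,  0.049]), 0.78), (array([ 0.601, -0.029,  0.1  ]), 0.49)]
crank_knob [(array([ 0.465, -0.405,  0.09 ]), 0.41)]
mould [(array([ 0.602, -0.03 ,  0.1  ]), 0.68)]
bowl_rim [(array([0.568, 0.454, 0.028]), 0.94)]
jug_rim [(array([ 0.702, -0.288,  0.047]), 0.75), (array([ 0.584, -0.002,  0.197]), 0.64)]
rib_grip [(array([0.428, 0.385, 0.005]), 0.85)]
top campos [0.2969 0.0054 1.3244] 0.995984375
press [(array([ 0.523, -0.016,  0.2  ]), 0.58)]
spindle [(array([ 0.523, -0.017,  0.204]), 0.82)]
press_head [(array([ 0.524, -0.017,  0.2  ]), 0.94)]
crank_hub [(array([ 0.499, -0.38 ,  0.045]), 0.57)]
crank_knob [(array([ 0.453, -0.402,  0.1  ]), 0.45)]
mould [(array([ 0.478, -0.02 ,  0.109]), 0.7)]
bowl_rim [(array([0.59 , 0.462, 0.029]), 0.65), (array([ 0.526, -0.018,  0.201]), 0.27)]
jug_rim [(array([ 0.715, -0.283,  0.04 ]), 0.57), (array([0.593, 0.464, 0.026]), 0.2)]
rib_grip [(array([ 0.525, -0.016,  0.203]), 0.44)]
```

```bash
python3 - <<'E'
from h import *
for n in ['scene','top']:
    p,d=grab(n,n+'1.png');W=cloud(n,d)
    z=W[...,2];x=W[...,0];y=W[...,1]
    def rep(s,m):
        m=m.astype(np.uint8)
        if m.sum()<5: print(n,s,'few');return
        k,l,st,ce=cv2.connectedComponentsWithStats(m)
        i=1+np.argmax(st[1:,4]);Q=W[l==i]
        rr=cv2.minAreaRect((Q[:,:2]*1000).astype(np.float32))
        print(n,s,len(Q),Q.mean(0),np.median(Q[:,2]),'mid',(np.percentile(Q,2,0)+np.percentile(Q,98,0))/2,rr)
    hd=(x>.35)&(x<.8)&(abs(y)<.25)
    rep('headtop',hd&(abs(z-.2)<.006))
    rep('spin',hd&(z>.228)&(z<.256)&(y<-.06))
    rep('spin',hd&(z>.236)&(z<.256)&(y<-.06))
    rep('cap',hd&(z>.207)&(z<.256)&(y<-.06))
    c=(x>.38)&(x<.6)&(y<-.3)&(y>-.5)
    rep('crank arm+hub',c&(abs(z-.048)<.007))
    rep('knob',c&(z>.07)); rep('knobtop',c&(z>.1))
E
python3 -c "
import cv2,numpy as np
a=cv2.imread('pics/scene1.png');b=cv2.imread('pics/top1.png')
cv2.imwrite('pics/c1.png',a);cv2.imwrite('pics/c2.png',b)"
```

```text
scene headtop 3400 [ 0.5588 -0.0152  0.2001] 0.20011020965197918 mid [ 0.5569 -0.0208  0.2001] ((552.21923828125, -20.9840087890625), (347.9576721191406, 155.71926879882812), 78.66996765136719)
scene spin 38 [ 0.4867 -0.1376  0.2379] 0.23880890102095143 mid [ 0.4865 -0.1378  0.237 ] ((486.56915283203125, -137.81863403320312), (16.79827308654785, 18.647653579711914), 80.71878051757812)
scene spin 26 [ 0.4856 -0.1379  0.2411] 0.24136676718246325 mid [ 0.4865 -0.1376  0.241 ] ((486.56915283203125, -137.81863403320312), (16.79827308654785, 18.647653579711914), 80.71878051757812)
scene cap 92 [ 0.4891 -0.1375  0.2238] 0.22074682305808313 mid [ 0.4885 -0.1398  0.2262] ((487.01324462890625, -137.63613891601562), (28.662879943847656, 34.63570785522461), 28.381488800048828)
scene crank arm+hub 161 [ 0.5075 -0.3821  0.0478] 0.04793682085908376 mid [ 0.5015 -0.3827  0.0477] ((500.87860107421875, -385.77825927734375), (97.88263702392578, 40.304298400878906), 30.79108238220215)
scene knob 57 [ 0.4635 -0.4073  0.0932] 0.0940424379600479 mid [ 0.4617 -0.4088  0.0902] ((461.458740234375, -409.042846
[... 919 characters left out ...]
25  0.2262] ((480.6255187988281, -142.150634765625), (36.873783111572266, 34.89982604980469), 87.84988403320312)
top crank arm+hub 336 [ 0.5016 -0.3823  0.0479] 0.047847137996403465 mid [ 0.4919 -0.3804  0.0479] ((489.77069091796875, -388.8705749511719), (102.48369598388672, 41.12112045288086), 28.369773864746094)
top knob 82 [ 0.455  -0.4062  0.0985] 0.10332545291233924 mid [ 0.4556 -0.4083  0.092 ] ((455.21917724609375, -408.83929443359375), (21.525381088256836, 18.863332748413086), 77.10760498046875)
top knobtop 52 [ 0.4557 -0.4088  0.1056] 0.10623097860938441 mid [ 0.4558 -0.4094  0.1051] ((455.31817626953125, -409.8095703125), (20.230180740356445, 18.317546844482422), 81.66291046142578)
```

View pics/scene1.png

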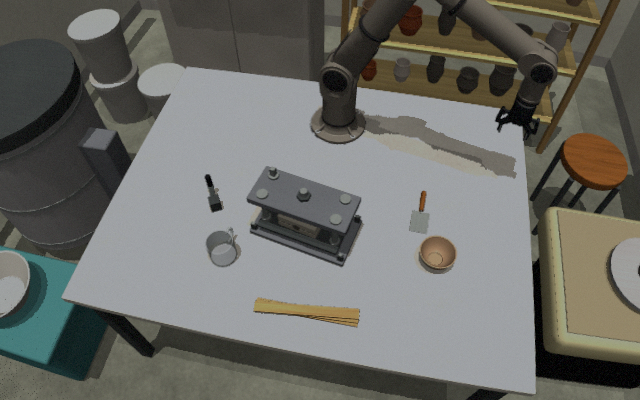

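View pics/top1.png

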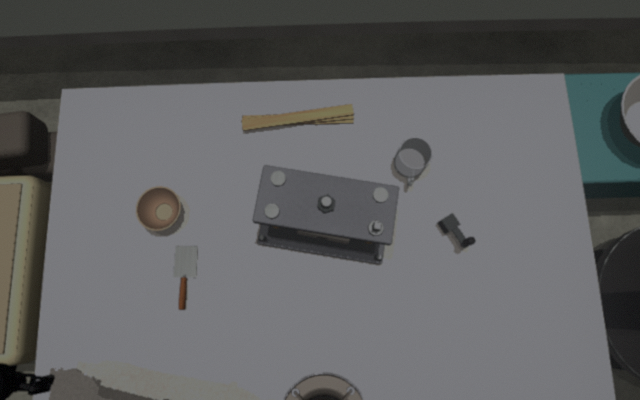

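```bash
python3 -m pendant '[85,-12,-1,58,0.088, 85,-12,-1,58,0.088, 85,-12,-1,58,0.088, 85,-12,-1,58,0.088, 85,-12,-1,58,0.088, 85,-12,-1,58,0.088, 85,-12,-1,58,0.088, 85,-12,-1,58,0.088, 85,-12,-1,58,0.088, 85,-12,-1,58,0.088, 85,0,-4,58,0.088, 85,0,-4,58,0.088, 85,0,-4,58,0.088, 85,0,-4,58,0.088, 85,0,-4,58,0.088, 85,0,-4,58,0.088, 85,0,-4,58,0.12, 85,0,-4,58,0.12, 85,0,-4,58,0.12, 85,0,-4,58,0.12]' 60
cat >> h.py <<'E'
def delta(pos,yaw_deg):
    "rows in tool mm at current yaw, then turn; yaw = world angle of tool y (jaw)"
    o=r.get_obs();M=R.from_rotvec(o['orientation']).as_matrix()
    d=M.T@(np.array(pos)-o['tcp_pos'])*1000
    y=np.degrees(np.arctan2(M[1,1],M[0,1]))
    t=-((yaw_deg-y+180)%360-180)
    print('clock',o['clock'],'tcp',o['tcp_pos'],'yaw',round(y,2),'F',o['contact_force'],'j',o['joints'],'w',o['grip_width'])
    print('shift tool mm',d.round(1),'turn rad',np.radians(t).round(3)); return d
E
python3 - <<'E'
from h import *
delta([.519,-.375,.20],-60.5)
E
```

```text
clock: 3.6
tcp_pos: [0.5862, -0.2496, 0.3513]
orientation: [1.613, 0.885, -1.613]
contact_force: [0.9, 0.0, -0.5]
grip_width: 0.0848
clock 3.6 tcp [ 0.5862 -0.2496  0.3513] yaw -32.48 F [ 0.8648  0.0407 -0.5138] j [-0.2097  0.3893  0.7209  1.5324 -0.2616  1.3183 -0.0273] w 0.08479381985653338
shift tool mm [151.3  10.6 141.9] turn rad 0.489
```

```bash
python3 -m pendant '[85,37,3.5,47.3,0, 85,37,3.5,47.3,0, 85,37,3.5,47.3,0, 85,20,0,0,0.163, 85,20,0,0,0.163, 85,0,0,0,0.163, 85,0,0,0,0]'
python3 - <<'E'
from h import *
delta([.519,-.375,.12],-60.5)
p,d=grab('scene');q,e=grab('top')
a=cv2.resize(p[130:250,140:300][:,:,::-1],None,fx=2.5,fy=2.5,interpolation=cv2.INTER_CUBIC)
b=cv2.resize(q[160:280,380:540][:,:,::-1],None,fx=2.5,fy=2.5,interpolation=cv2.INTER_CUBIC)
cv2.imwrite('pics/g1.png',np.clip(np.hstack([a,b])*1.6,0,255))
E
```

```text
clock: 4.47
tcp_pos: [0.5201, -0.3733, 0.2]
orientation: [1.928, 0.514, -1.929]
contact_force: [1.2, -0.1, 0.1]
grip_width: 0.085
clock 4.475 tcp [ 0.5201 -0.3733  0.2   ] yaw -60.17 F [ 1.2103 -0.0937  0.1098] j [-0.0271  0.5611  0.7968  1.7133 -0.4504  1.0608 -0.1315] w 0.08495983981802877
shift tool mm [80.   1.   1.8] turn rad 0.006[ WARN:0@3.450] global loadsave.cpp:1063 imwrite_ Unsupported depth image for selected encoder is fallbacked to CV_8U.
```

View pics/g1.png

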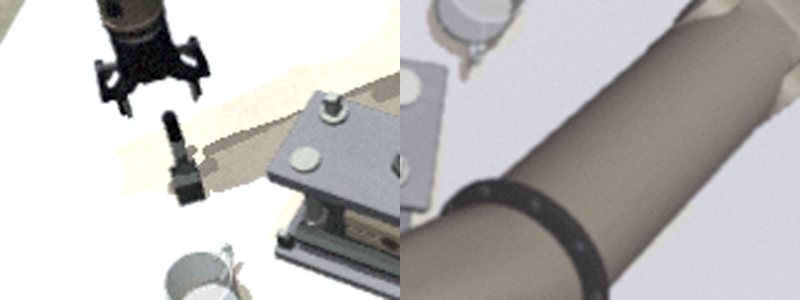

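```bash
python3 -m pendant '[85,48,0.3,0.5,0.006, 85,48,0.3,0.5,0, 85,48,0.4,0.8,0, 85,44,0,0,0, 85,0,0,0,0, 0,0,0,0,0, 0,0,0,0,0, 0,0,0,0,0, 0,0,0,0,0, 0,0,0,0,0, 0,0,0,0,0]' 80
python3 - <<'E'
from h import *
delta([.519,-.375,.12],-60.5)
E
```

```text
clock: 5.95
tcp_pos: [0.5202, -0.3757, 0.0145]
orientation: [1.935, 0.506, -1.93]
contact_force: [-0.7, 2.3, 7.5]
grip_width: 0.0389
clock 5.95 tcp [ 0.5202 -0.3757  0.0145] yaw -60.59 F [-0.7415  2.2674  7.4732] j [ 0.0984  0.7806  0.6195  1.813  -0.64    0.7552  0.0053] w 0.03887878517100534
shift tool mm [-105.5   -1.     0.4] turn rad -0.002
```

```bash
python3 -m pendant '[0,-10,0,0,0, 0,-40,0,0,0, 0,-55,0,0,0, 0,-55,0,0,0, 0,-55,0,0,0, 0,-55,0,0,0, 0,-55,0,0,0, 0,0,0,0,0]' 80
python3 - <<'E'
from h import *
delta([.484,-.140,.33],-5)
a=cv2.imread('pics/top1.png');b=cv2.imread('pics/scene1.png')
u=proj('top',[.4818,-.1425,.242])[0];v=proj('scene',[.4866,-.1378,.242])[0];print(u,v)
f=lambda im,c:cv2.resize(cv2.getRectSubPix(im,(32,32),(float(c[0]),float(c[1]))),(400,400),interpolation=cv2.INTER_CUBIC)
cv2.imwrite('pics/sq.png',cv2.convertScaleAbs(np.hstack([f(a,u),f(b,v)]),alpha=1.3))
# world directions in image at spindle
for n,c in (('top',[.4818,-.1425,.242]),('scene',[.4866,-.1378,.242])):
    print(n,proj(n,np.array(c)+[.01,0,0])[0]-proj(n,c)[0],proj(n,np.array(c)+[0,.01,0])[0]-proj(n,c)[0])
E
```

```text
clock: 6.95
tcp_pos: [0.5195, -0.3771, 0.3423]
orientation: [1.938, 0.5, -1.926]
contact_force: [-0.1, 0.4, -5.9]
grip_width: 0.0388
clock 6.95 tcp [ 0.5195 -0.3771  0.3423] yaw -60.66 F [-0.083   0.4255 -5.9213] j [-0.0818  0.4438  0.8873  1.5461 -0.3536  1.3117 -0.2121] w 0.038763602464557366
shift tool mm [  11.1 -224.2  -85.2] turn rad -0.971
[377.3075 225.2154] [272.7407 168.6634]
top [-0.2519 -4.1293] [-4.1914  0.1328]
scene [-0.7777  2.3033] [2.9158 0.4556]
```

View pics/sq.png

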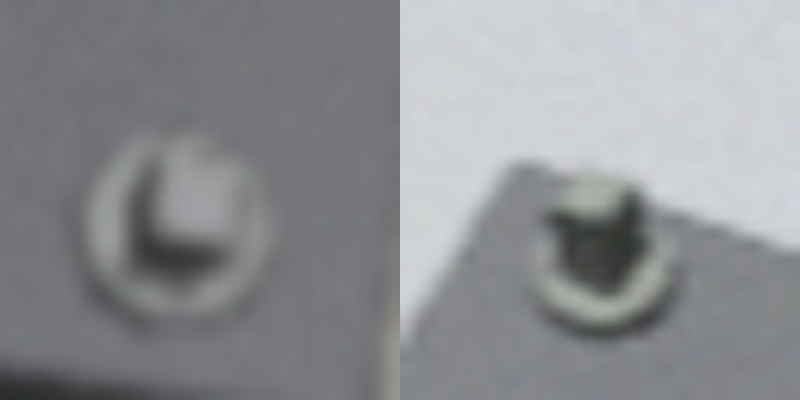

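```bash
python3 -m pendant '[0,2,-44.8,-17,0, 0,2,-44.8,-17,0, 0,2,-44.8,-17,0, 0,2,-44.8,-17,0, 0,2,-44.8,-17,0, 0,0,0,0,-0.162, 0,0,0,0,-0.162, 0,0,0,0,-0.162, 0,0,0,0,-0.162, 0,0,0,0,-0.162, 0,0,0,0,-0.161, 0,0,0,0,0, 0,0,0,0,0]' 80
python3 - <<'E'
from h import *
delta([.484,-.140,.33],-5)
for n in ['scene','top']:
    p,d=grab(n);W=cloud(n,d);x,y,z=W[...,0],W[...,1],W[...,2]
    cv2.imwrite('pics/s_%s.png'%n,cv2.convertScaleAbs(p[:,:,::-1],alpha=1.3))
    m=(p.sum(-1)<170)&(abs(x-.47)<.06)&(abs(y+.21)<.05)&(z>.37)&(z<.45)
    Q=W[m]
    if len(Q)>4: print(n,len(Q),Q.mean(0),(np.percentile(Q,3,0)+np.percentile(Q,97,0))/2,np.percentile(Q[:,2],[5,50,95]))
    for t in ('crank_hub','crank_knob'): print(n,t,[(np.round(s['location'],4),round(s['score'],2)) for s in nets.look_for(t,n)[:2]])
a=cv2.imread('pics/s_scene.png')[80:240,180:380];b=cv2.imread('pics/s_top.png')[140:300,300:500]
cv2.imwrite('pics/s1.png',cv2.resize(np.hstack([a,b]),(800,320),interpolation=cv2.INTER_CUBIC))
E
```

```text
clock: 8.57
tcp_pos: [0.4823, -0.1382, 0.3265]
orientation: [1.275, 1.167, -1.277]
contact_force: [0.1, -0.3, -5.2]
grip_width: 0.0386
clock 8.575 tcp [ 0.4823 -0.1382  0.3265] yaw -5.17 F [ 0.1412 -0.332  -5.1574] j [-0.5728  0.109   0.8066  1.875  -0.0844  1.1939  0.1718] w 0.03862393418435545
shift tool mm [-3.5  1.8  1.6] turn rad -0.003
scene 88 [ 0.4833 -0.2057  0.3988] [ 0.4817 -0.2064  0.3965] [0.3743 0.4006 0.42  ]
scene crank_hub [(array([ 0.4816, -0.1795,  0.3625]), 0.56)]
scene crank_knob []
top crank_hub []
top crank_knob []
```

View pics/s1.png

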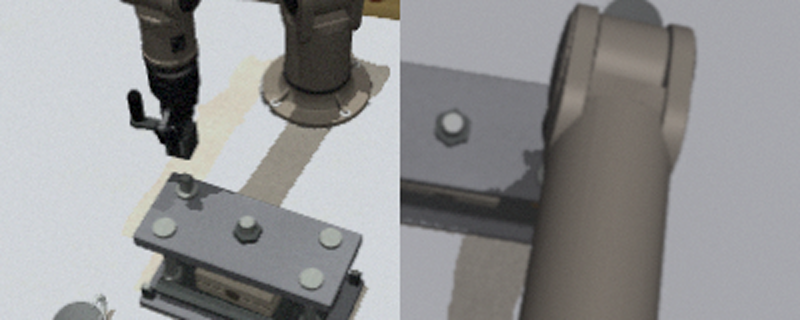

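```bash
python3 - <<'E'
from h import *
n='scene'
ds=[grab(n) for _ in range(4)]
d=np.median([q[1] for q in ds],0);W=cloud(n,d);x,y,z=W[...,0],W[...,1],W[...,2]
def mid(m,s):
    Q=W[m];print(s,len(Q),'mean',Q.mean(0),'ext',np.percentile(Q,2,0),np.percentile(Q,98,0))
b=(abs(y+.14)<.03)&(abs(x-.485)<.03)
mid(b&(z>.239)&(z<.247),'spin top');mid(b&(z>.206)&(z<.214),'cap')
k=(abs(x-.475)<.04)&(abs(y+.21)<.025)&(z>.36)
mid(k&(z>.4),'knob');zt=np.percentile(z[k],98);mid(k&(z>zt-.005),'knobtop')
# hub faces
h=(abs(x-.485)<.05)&(abs(y+.14)<.03)&(z>.3)&(z<.345);mid(h,'hub face')
for yy in (-.155,-.145,-.135,-.125):
    s=h&(abs(y-yy)<.005)
    if s.any(): print(yy,np.sort(x[s])[-8:].round(4),np.percentile(z[s],[2,98]))
E
```

```text
spin top 21 mean [ 0.4852 -0.1378  0.2418] ext [ 0.4767 -0.1463  0.2391] [ 0.4931 -0.1308  0.2449]
cap 44 mean [ 0.4905 -0.1384  0.21  ] ext [ 0.4711 -0.1563  0.2072] [ 0.5015 -0.1236  0.2137]
knob 63 mean [ 0.489  -0.2016  0.4764] ext [ 0.475  -0.2158  0.4026] [ 0.5148 -0.1855  0.689 ]
knobtop 6 mean [ 0.5051 -0.1862  0.6865] ext [ 0.4998 -0.1871  0.681 ] [ 0.5102 -0.1853  0.6923]
hub face 92 mean [ 0.4987 -0.1292  0.3291] ext [ 0.4685 -0.1582  0.3142] [ 0.5167 -0.116   0.3445]
-0.155 [0.5025 0.5025 0.5032 0.5034 0.5038 0.5038 0.5039 0.5051] [0.3156 0.3375]
-0.145 [0.5012 0.5021 0.5033 0.5041 0.5144 0.5147 0.5176] [0.3153 0.3443]
-0.135 [0.5109 0.5114 0.5155 0.5157 0.5159 0.5161 0.5165 0.5187] [0.3173 0.3447]
-0.125 [0.5056 0.5062 0.5062 0.5066 0.5093 0.5099 0.511  0.5121] [0.3138 0.3439]
```

```bash
python3 -m pendant '[0,20,1.8,1.1,0.084, 0,25,0,0,0, 0,20,0,0,0, 0,3,0,0,0, 0,3,0,0,0, 0,3,0,0,0, 0,3,0,0,0, 0,0,0,0,0]' 80
python3 -c "
from h import *
delta([.484,-.1395,.2245],-10)"
```

```text
clock: 10.07
tcp_pos: [0.4841, -0.1397, 0.2508]
orientation: [1.334, 1.125, -1.335]
contact_force: [-5.3, 0.8, 2.6]
grip_width: 0.039
clock 10.075 tcp [ 0.4841 -0.1397  0.2508] yaw -9.83 F [-5.3249  0.8391  2.6064] j [-0.5291  0.2106  0.8031  1.9726 -0.177   1.0301  0.1833] w 0.03903741938634595
shift tool mm [26.3 -0.1 -0.2] turn rad 0.003
```

```bash
python3 -m pendant '[0,0,-1,0,0, 0,0,-0.5,0,0, 0,2,0,0,0, 0,0,0,0,0.05, 0,0,0,0,0]' 80
python3 -c "
from h import *
delta([.484,-.1395,.2245],-10)"
```

```text
clock: 10.7
tcp_pos: [0.4835, -0.1394, 0.2479]
orientation: [1.369, 1.096, -1.37]
contact_force: [1.2, -1.7, -5.4]
grip_width: 0.0388
clock 10.7 tcp [ 0.4835 -0.1394  0.2479] yaw -12.64 F [ 1.2489 -1.6991 -5.3588] j [-0.5371  0.2131  0.8117  1.9791 -0.1801  1.0215  0.1373] w 0.03876952255041217
shift tool mm [23.4  0.5 -0.1] turn rad -0.046
```

Going on freely now; continue down to the cap.

```bash
python3 -m pendant '[0,4,0,0,0, 0,4,0,0,0, 0,4,0,0,0, 0,4,0,0,0, 0,4,0,0,0, 0,0,0,0,0]' 80
python3 -c "
from h import *
delta([.484,-.1395,.2245],-10)"
```

```text
clock: 11.45
tcp_pos: [0.4831, -0.1394, 0.2278]
orientation: [1.37, 1.097, -1.371]
contact_force: [0.5, -1.8, -7.4]
grip_width: 0.0395
clock 11.45 tcp [ 0.4831 -0.1394  0.2278] yaw -12.67 F [ 0.5186 -1.7943 -7.3751] j [-0.5193  0.2425  0.8012  2.0023 -0.2087  0.9796  0.1634] w 0.03950214173332243
shift tool mm [ 3.3  0.9 -0.1] turn rad -0.047
```

```bash
python3 -m pendant '[0,2,0,0,0, 0,2,0,0,0, 0,1,0,0,0, 0,0,0,0,0, 60,0,0,0,0, 70,0,0,0,0, 70,0,0,0,0, 70,0,0,0,0]' 80
python3 -c "
from h import *
delta([.484,-.1395,.2245],-10)"
```

```text
clock: 12.45
tcp_pos: [0.4834, -0.1392, 0.2233]
orientation: [1.37, 1.097, -1.37]
contact_force: [0.7, 0.4, 0.6]
grip_width: 0.0702
clock 12.45 tcp [ 0.4834 -0.1392  0.2233] yaw -12.65 F [0.6984 0.3976 0.6217] j [-0.5151  0.2496  0.798   2.0071 -0.2162  0.9694  0.1701] w 0.07019375048445278
shift tool mm [-1.2  0.6  0.2] turn rad -0.046
```

```bash
python3 -m pendant '[70,-30,0,0,0, 70,-45,0,0,0, 70,-50,0,0,0, 70,0,15,50,0, 70,0,15,50,0, 70,0,15,50,0, 70,0,0,0,0]' 60
python3 - <<'E'
from h import *
delta([.4681,-.2076,.272],-12.65)
for n in ('scene','top'):
    ds=[grab(n) for _ in range(3)]
    d=np.median([q[1] for q in ds],0);W=cloud(n,d);x,y,z=W[...,0],W[...,1],W[...,2]
    p=ds[0][0];cv2.imwrite('pics/t_%s.png'%n,cv2.convertScaleAbs(p[:,:,::-1],alpha=1.3))
    def mid(m,s):
        Q=W[m]
        if len(Q)>3: print(n,s,len(Q),'mean',Q.mean(0),'ext',np.percentile(Q,2,0),np.percentile(Q,98,0))
    k=(abs(x-.468)<.04)&(abs(y+.208)<.03);mid(k&(z>.306)&(z<.325),'knobtop');mid(k&(z>.266)&(z<.325),'knob')
    mid((abs(x-.484)<.04)&(abs(y+.14)<.04)&(abs(z-.258)<.006),'hubtop')
a=cv2.imread('pics/t_scene.png')[80:240,180:380];b=cv2.imread('pics/t_top.png')[140:300,300:500]
cv2.imwrite('pics/t1.png',cv2.resize(np.hstack([a,b]),(800,320),interpolation=cv2.INTER_CUBIC))
E
```

```text
clock: 13.32
tcp_pos: [0.4927, -0.3003, 0.3483]
orientation: [1.373, 1.091, -1.378]
contact_force: [-0.5, 0.6, 0.3]
grip_width: 0.0699
clock 13.325 tcp [ 0.4927 -0.3003  0.3483] yaw -13.1 F [-0.4886  0.6054  0.3395] j [-0.2809  0.3025  0.9245  1.6869 -0.248   1.2768  0.4655] w 0.0698545650829606
shift tool mm [ 76.  -44.9 -85. ] turn rad -0.008
scene knobtop 35 mean [ 0.4715 -0.2061  0.3147] ext [ 0.4616 -0.215   0.3076] [ 0.4802 -0.1972  0.3192]
scene knob 90 mean [ 0.4738 -0.2048  0.2978] ext [ 0.4625 -0.2152  0.2682] [ 0.4806 -0.1964  0.3192]
scene hubtop 164 mean [ 0.4844 -0.1444  0.2578] ext [ 0.4642 -0.1772  0.2539] [ 0.5068 -0.118   0.2614]
top knobtop 77 mean [ 0.4659 -0.2092  0.3147] ext [ 0.4566 -0.2183  0.3081] [ 0.4768 -0.2005  0.3183]
top knob 119 mean [ 0.4644 -0.2074  0.3047] ext [ 0.4561 -0.2183  0.2689] [ 0.476  -0.1999  0.318 ]
top hubtop 375 mean [ 0.4806 -0.1474  0.2586] ext [ 0.4624 -0.1787  0.2547] [ 0.5033 -0.1225  0.2614]
```

View pics/t1.png

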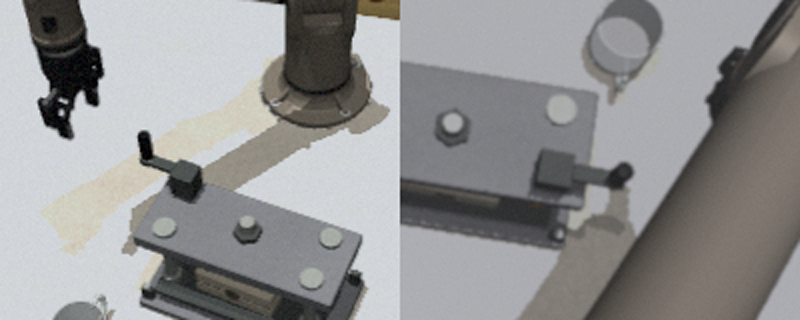

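```bash
python3 -m pendant '[70,0,-22.5,-42.5,0, 70,0,-22.4,-42.5,0, 70,0,0,0,0, 70,30,0,0,0, 70,46,0,0,0, 70,0,0,0,0, 0,0,0,0,0, 0,0,0,0,0, 0,0,0,0,0, 0,0,0,0,0, 0,0,0,0,0, 0,0,0,0,0]' 40
cat >> h.py <<'E'
C=np.array([.4834,-.1393])
def wind(step,N,rad=.070,C=C):
    "rows (tool y,z mm) for N clockwise steps of step deg from the current TCP azimuth"
    o=r.get_obs();M=R.from_rotvec(o['orientation']).as_matrix();t=o['tcp_pos'];F=o['contact_force']
    v=t[:2]-C;a=np.arctan2(v[1],v[0]);u=np.array([np.cos(a),np.sin(a)]);cw=np.array([u[1],-u[0]])
    print('clock',round(o['clock'],2),'az',np.degrees(a).round(2),'rad mm',(np.hypot(*v)*1e3).round(2),'z',t[2].round(4),'F',F.round(2),'F radial',(F[:2]@u).round(2),'resist',(-F[:2]@cw).round(2),'w',o['grip_width'].round(4),'j',o['joints'])
    b=a-np.radians(step)*np.arange(N+1);P=np.c_[np.cos(b),np.sin(b)]*rad+C;
    D=np.diff(P,axis=0);T=np.c_[D,np.zeros(N)]@M*1000
    if N: print(' | '.join('%.1f,%.1f'%(q[1],q[2]) for q in T))
E
python3 -c "
from h import *
wind(12,20)"
```

```text
clock: 15.12
tcp_pos: [0.4698, -0.2036, 0.2733]
orientation: [1.371, 1.094, -1.369]
contact_force: [-1.1, -1.8, 6.0]
grip_width: 0.0212Traceback (most recent call last):
  File "<string>", line 3, in <module>
    wind(12,20)
    ~~~~^^^^^^^
  File "h.py", line 34, in wind
    print('clock',round(o['clock'],2),'az',np.degrees(a).round(2),'rad mm',(np.hypot(*v)*1e3).round(2),'z',t[2].round(4),'F',F.round(2),'F radial',(F[:2]@u).round(2),'resist',(-F[:2]@cw).round(2),'w',o['grip_width'].round(4),'j',o['joints'])
                                                                                                                                                                                                        ^^^^^^^^^^^^^^^^^^^^^
AttributeError: 'float' object has no attribute 'round'
```

```bash
sed -i "s/o\['grip_width'\].round(4)/round(o['grip_width'],4)/" h.py
python3 - <<'E'
from h import *
t=r.get_obs()['tcp_pos'][:2];a=np.radians(-102.65);c=t-.07*np.array([np.cos(a),np.sin(a)]);print(c)
open('h.py','a').write('\nC=np.array([%.5f,%.5f])\nwind.__defaults__=(.070,C)\n'%tuple(c))
import importlib,h;importlib.reload(h);h.wind(12,20)
E
```

```text
[ 0.4852 -0.1353]
clock 15.12 az -102.65 rad mm 70.0 z 0.2733 F [-1.06 -1.77  5.99] F radial 1.96 resist -0.65 w 0.0212 j [-0.4901  0.2156  0.916   1.9335 -0.1936  1.0811  0.2846]
-14.6,-1.5 | -13.9,-4.5 | -12.7,-7.3 | -10.9,-9.8 | -8.6,-11.8 | -6.0,-13.4 | -3.1,-14.3 | -0.0,-14.6 | 3.0,-14.3 | 5.9,-13.4 | 8.6,-11.8 | 10.9,-9.8 | 12.7,-7.3 | 13.9,-4.5 | 14.6,-1.5 | 14.6,1.5 | 13.9,4.5 | 12.7,7.3 | 10.9,9.8 | 8.6,11.8
```

```bash
python3 -m pendant '[0,0,-14.6,-1.5,0, 0,0,-13.9,-4.5,0, 0,0,-12.7,-7.3,0, 0,0,-10.9,-9.8,0, 0,0,-8.6,-11.8,0, 0,0,-6,-13.4,0]' 60
python3 -c "
from h import *
wind(12,20)"
```

```text
clock: 15.88
tcp_pos: [0.4144, -0.1446, 0.2736]
orientation: [1.37, 1.091, -1.373]
contact_force: [-4.2, -10.0, 11.4]
grip_width: 0.0206
clock 15.88 az -172.55 rad mm 71.41 z 0.2736 F [ -4.21 -10.    11.38] F radial 5.47 resist 9.37 w 0.0206 j [-0.6717 -0.0076  0.8838  2.0792  0.0107  1.0653 -0.0173]
-3.6,-14.2 | -0.6,-14.6 | 2.5,-14.4 | 5.4,-13.6 | 8.1,-12.2 | 10.5,-10.2 | 12.4,-7.8 | 13.7,-5.1 | 14.5,-2.1 | 14.6,0.9 | 14.1,4.0 | 13.0,6.8 | 11.3,9.3 | 9.1,11.5 | 6.5,13.1 | 3.6,14.2 | 0.6,14.6 | -2.5,14.4 | -5.4,13.6 | -8.1,12.2
```

```bash
python3 -m pendant '[0,-1,-3.4,-14.3,0, 0,-0.5,-0.3,-14.6,0, 0,0,3,-14.3,0, 0,0,5.9,-13.4,0, 0,0,8.6,-11.8,0, 0,0,10.9,-9.8,0, 0,0,12.7,-7.3,0, 0,0,13.9,-4.5,0]' 60
python3 -c "
from h import *
wind(12,20)"
```

```text
clock: 16.88
tcp_pos: [0.4824, -0.0645, 0.2735]
orientation: [1.367, 1.101, -1.375]
contact_force: [-9.7, -1.0, 8.7]
grip_width: 0.0206
clock 16.88 az 92.22 rad mm 70.83 z 0.2735 F [-9.7  -1.    8.75] F radial -0.63 resist 9.74 w 0.0206 j [-0.7211  0.1396  0.8159  1.977  -0.1154  1.0774 -0.0758]
14.5,-2.3 | 14.6,0.8 | 14.1,3.8 | 13.0,6.7 | 11.4,9.2 | 9.2,11.4 | 6.6,13.1 | 3.8,14.1 | 0.7,14.6 | -2.3,14.4 | -5.3,13.7 | -8.0,12.3 | -10.4,10.3 | -12.3,7.9 | -13.7,5.2 | -14.5,2.3 | -14.6,-0.8 | -14.1,-3.8 | -13.0,-6.7 | -11.4,-9.2
```

```bash
python3 -m pendant '[0,-1,14.6,-1.5,0, 0,-1,14.6,1.5,0, 0,0,13.9,4.5,0, 0,0,12.7,7.3,0, 0,0,10.9,9.8,0, 0,0,8.6,11.8,0, 0,0,6,13.4,0, 0,0,3.1,14.3,0, 0,0,0,14.6,0, 0,0,-3,14.3,0, 0,0,-5.9,13.4,0, 0,0,-8.6,11.8,0, 0,0,-10.9,9.8,0, 0,0,-12.7,7.3,0]' 60
python3 -c "
from h import *
wind(8,20)"
```

```text
clock: 18.62
tcp_pos: [0.4995, -0.2025, 0.2753]
orientation: [1.37, 1.094, -1.366]
contact_force: [7.4, -0.2, -10.7]
grip_width: 0.0207
clock 18.62 az -77.93 rad mm 68.74 z 0.2753 F [  7.45  -0.21 -10.74] F radial 1.76 resist 7.24 w 0.0207 j [-0.4263  0.2657  0.8487  1.8725 -0.2235  1.0973  0.2877]
-9.1,3.4 | -9.5,2.1 | -9.7,0.8 | -9.7,-0.6 | -9.6,-1.9 | -9.2,-3.2 | -8.7,-4.5 | -8.0,-5.7 | -7.1,-6.7 | -6.1,-7.6 | -5.0,-8.4 | -3.8,-9.0 | -2.5,-9.4 | -1.1,-9.7 | 0.2,-9.8 | 1.6,-9.6 | 2.9,-9.3 | 4.2,-8.8 | 5.4,-8.2 | 6.5,-7.3
```

```bash
python3 -m pendant '[0,1,-9.1,3.4,0, 0,0.5,-9.5,2.1,0, 0,0,-9.7,0.8,0, 0,0,-9.7,-0.6,0, 0,0,-9.6,-1.9,0, 0,0,-9.2,-3.2,0, 0,0,-8.7,-4.5,0]' 60
python3 -c "
from h import *
wind(8,10)"
```

```text
clock: 19.5
tcp_pos: [0.4358, -0.1857, 0.2746]
orientation: [1.37, 1.092, -1.368]
contact_force: [5.5, -4.2, -6.3]
grip_width: 0.0206
clock 19.5 az -134.39 rad mm 70.52 z 0.2746 F [ 5.46 -4.21 -6.32] F radial -0.81 resist 6.85 w 0.0206 j [-0.5263  0.0978  0.8715  2.0105 -0.0842  1.0652  0.1624]
-7.9,-5.7 | -7.1,-6.7 | -6.0,-7.7 | -4.9,-8.4 | -3.7,-9.0 | -2.4,-9.5 | -1.1,-9.7 | 0.3,-9.8 | 1.6,-9.6 | 3.0,-9.3
```

Free still (397° so far). Lower 1 mm more and continue.

```bash
python3 -m pendant '[0,1,-7.9,-5.7,0, 0,0.5,-7.1,-6.7,0, 0,0,-6,-7.7,0, 0,0,-4.9,-8.4,0, 0,0,-3.7,-9,0, 0,0,-2.4,-9.5,0, 0,0,-1.1,-9.7,0]' 60
python3 -c "
from h import *
wind(8,10)"
```

```text
clock: 20.38
tcp_pos: [0.4144, -0.1246, 0.2737]
orientation: [1.37, 1.093, -1.373]
contact_force: [-4.4, -8.4, 10.3]
grip_width: 0.0207
clock 20.38 az 171.43 rad mm 71.53 z 0.2737 F [-4.43 -8.4  10.28] F radial 3.13 resist 8.97 w 0.0207 j [-0.6351 -0.0187  0.7926  2.0865  0.018   1.0679 -0.0744]
-0.0,-9.8 | 1.3,-9.7 | 2.7,-9.4 | 3.9,-8.9 | 5.1,-8.3 | 6.3,-7.5 | 7.2,-6.6 | 8.1,-5.5 | 8.8,-4.3 | 9.3,-3.1
```

```bash
python3 -m pendant '[0,0,0.2,-9.8,0, 0,0,1.3,-9.7,0, 0,0,2.7,-9.4,0, 0,0,3.9,-8.9,0, 0,0,5.1,-8.3,0, 0,0,6.3,-7.5,0, 0,0,7.2,-6.6,0]' 60
python3 -c "
from h import *
wind(8,10)"
```

```text
clock: 21.25
tcp_pos: [0.4532, -0.0714, 0.2734]
orientation: [1.369, 1.096, -1.374]
contact_force: [-7.1, -6.5, 10.4]
grip_width: 0.0205
clock 21.25 az 116.59 rad mm 71.5 z 0.2734 F [-7.07 -6.52 10.37] F radial -2.67 resist 9.24 w 0.0205 j [-0.6836  0.0591  0.7485  2.0334 -0.0435  1.0675 -0.1374]
8.0,-5.6 | 8.7,-4.5 | 9.2,-3.2 | 9.6,-1.9 | 9.7,-0.6 | 9.7,0.8 | 9.5,2.1 | 9.1,3.4 | 8.6,4.7 | 7.8,5.8
```

```bash
python3 -m pendant '[0,-0.5,8,-5.6,0, 0,-0.5,8.7,-4.5,0, 0,0,9.2,-3.2,0, 0,0,9.6,-1.9,0, 0,0,9.7,-0.6,0, 0,0,9.7,0.8,0, 0,0,9.5,2.1,0]' 60
python3 -c "
from h import *
wind(8,10)"
```

```text
clock: 22.12
tcp_pos: [0.5166, -0.0722, 0.2732]
orientation: [1.367, 1.101, -1.378]
contact_force: [-11.1, -3.0, 8.0]
grip_width: 0.0207
clock 22.12 az 63.55 rad mm 70.48 z 0.2732 F [-11.09  -2.98   8.02] F radial -7.61 resist 8.6 w 0.0207 j [-0.6164  0.2187  0.7518  1.901  -0.1664  1.0931 -0.0209]
9.3,3.0 | 8.8,4.2 | 8.1,5.4 | 7.3,6.5 | 6.3,7.4 | 5.2,8.3 | 4.0,8.9 | 2.7,9.4 | 1.4,9.7 | 0.1,9.8
```

```bash
python3 -m pendant '[0,-0.5,9.1,3.7,0, 0,-0.5,8.7,4.5,0, 0,0,8.1,5.4,0, 0,0,7.3,6.5,0, 0,0,6.3,7.4,0, 0,0,5.2,8.3,0, 0,0,4,8.9,0]' 60
python3 -c "
from h import *
wind(8,10)"
```

```text
clock: 23.0
tcp_pos: [0.5536, -0.1228, 0.2733]
orientation: [1.368, 1.108, -1.376]
contact_force: [-10.6, 7.4, 5.0]
grip_width: 0.0207
clock 23.0 az 10.36 rad mm 69.58 z 0.2733 F [-10.64   7.35   4.97] F radial -9.14 resist 9.15 w 0.0207 j [-0.4809  0.3219  0.7517  1.7984 -0.2446  1.1272  0.1335]
3.2,9.2 | 1.9,9.6 | 0.5,9.8 | -0.9,9.7 | -2.2,9.5 | -3.5,9.1 | -4.7,8.5 | -5.9,7.8 | -6.9,6.9 | -7.8,5.9
```

```bash
python3 -m pendant '[0,0,2.4,9.4,0, 0,0,1.2,9.7,0, 0,0,0.2,9.8,0, 0,0,-0.9,9.7,0, 0,0,-2.2,9.5,0, 0,0,-3.5,9.1,0, 0,0,-4.7,8.5,0]' 60
python3 -c "
from h import *
wind(8,10)"
```

```text
clock: 23.88
tcp_pos: [0.5358, -0.1829, 0.2737]
orientation: [1.371, 1.105, -1.367]
contact_force: [0.6, 9.8, -1.4]
grip_width: 0.0208
clock 23.88 az -43.25 rad mm 69.51 z 0.2737 F [ 0.63  9.8  -1.41] F radial -6.25 resist 7.57 w 0.0208 j [-0.3837  0.3181  0.7676  1.8056 -0.2497  1.1202  0.2524]
-5.6,8.0 | -6.6,7.2 | -7.6,6.2 | -8.4,5.1 | -9.0,3.8 | -9.4,2.6 | -9.7,1.2 | -9.8,-0.1 | -9.7,-1.5 | -9.3,-2.8
```

```bash
python3 -m pendant '[0,0,-5.7,7.6,0, 0,0,-6.7,6.8,0, 0,0,-7.6,6.1,0, 0,0,-8.4,5.1,0, 0,0,-9,3.8,0, 0,0,-9.4,2.6,0, 0,0,-9.7,1.2,0]' 60
python3 -c "
from h import *
wind(8,10)"
```

```text
clock: 24.75
tcp_pos: [0.475, -0.2048, 0.2742]
orientation: [1.371, 1.098, -1.365]
contact_force: [7.8, 5.0, -8.2]
grip_width: 0.0209
clock 24.75 az -98.31 rad mm 70.25 z 0.2742 F [ 7.82  5.   -8.19] F radial -6.08 resist 7.01 w 0.0209 j [-0.3946  0.2078  0.8021  1.917  -0.1722  1.0837  0.2595]
-9.8,0.0 | -9.7,-1.3 | -9.4,-2.7 | -8.9,-3.9 | -8.3,-5.1 | -7.5,-6.3 | -6.6,-7.2 | -5.5,-8.1 | -4.3,-8.8 | -3.0,-9.3
```

```bash
python3 -m pendant '[0,0.7,-9.8,-0.7,0, 0,0.5,-9.7,-1.8,0, 0,0,-9.4,-2.8,0, 0,0,-8.9,-3.9,0, 0,0,-8.3,-5.1,0, 0,0,-7.5,-6.3,0, 0,0,-6.6,-7.2,0]' 60
python3 -c "
from h import *
wind(8,10)"
```

```text
clock: 25.62
tcp_pos: [0.4231, -0.1696, 0.2745]
orientation: [1.371, 1.087, -1.367]
contact_force: [9.7, -9.8, -6.5]
grip_width: 0.0208
clock 25.62 az -151.04 rad mm 70.94 z 0.2745 F [ 9.73 -9.79 -6.5 ] F radial -3.78 resist 13.27 w 0.0208 j [-0.5049  0.0403  0.7871  2.0457 -0.0294  1.0595  0.0744]
-6.0,-7.7 | -4.8,-8.5 | -3.6,-9.1 | -2.3,-9.5 | -1.0,-9.7 | 0.4,-9.8 | 1.8,-9.6 | 3.1,-9.3 | 4.3,-8.8 | 5.5,-8.1
```

```bash
python3 -m pendant '[0,0.5,-6,-7.7,0, 0,0.3,-4.8,-8.5,0]' 60
python3 -c "
from h import *
wind(8,10)"
```

```text
clock: 25.88
tcp_pos: [0.416, -0.1529, 0.2741]
orientation: [1.371, 1.086, -1.368]
contact_force: [7.2, -13.4, -3.1]
grip_width: 0.0204
clock 25.88 az -165.75 rad mm 71.38 z 0.2741 F [  7.21 -13.45  -3.11] F radial -3.68 resist 14.81 w 0.0204 j [-0.5338  0.0054  0.7636  2.0701  0.001   1.0592  0.0065]
-3.8,-9.0 | -2.5,-9.4 | -1.2,-9.7 | 0.2,-9.8 | 1.5,-9.6 | 2.9,-9.3 | 4.1,-8.9 | 5.3,-8.2 | 6.4,-7.4 | 7.4,-6.4
```

```bash
python3 -m pendant '[0,0,1,1.8,0, 50,0,0,0,0, 70,0,0,0,0, 70,0,0,0,0, 70,0,0,0,0, 70,-30,0,0,0, 70,-50,0,0,0, 70,-40,0,0,0, 70,0,0,45,0, 70,0,0,45,0, 70,0,0,45,0, 70,0,0,45,0, 70,0,0,45,0, 70,0,0,0,0]' 60
python3 - <<'E'
from h import *
wind(8,0)
for n in ('scene','top'):
    p,d=grab(n);W=cloud(n,d);x,y,z=W[...,0],W[...,1],W[...,2]
    cv2.imwrite('pics/u_%s.png'%n,cv2.convertScaleAbs(p[:,:,::-1],alpha=1.3))
    for s,m in (('hubtop',(abs(x-.484)<.015)&(abs(y+.14)<.015)&(z>.22)&(z<.3)),('knobtop',(abs(x-.415)<.03)&(abs(y+.157)<.03)&(z>.3)&(z<.33))):
        Q=W[m]
        if len(Q)>3: print(n,s,len(Q),Q.mean(0),np.percentile(Q[:,2],[5,50,95]))
    for t in ('bowl_rim','jug_rim','rib_grip'): print(t,[np.round(q['location'],3) for q in nets.look_for(t,n)[:1]])
a=cv2.imread('pics/u_scene.png')[80:280,160:480];b=cv2.imread('pics/u_top.png')[100:300,160:480]
cv2.imwrite('pics/u1.png',cv2.resize(np.vstack([a,b]),(480,600),interpolation=cv2.INTER_CUBIC))
E
```

```text
clock: 27.62
tcp_pos: [0.363, -0.3737, 0.3927]
orientation: [1.372, 1.092, -1.377]
contact_force: [-0.2, -0.5, -0.2]
grip_width: 0.0696
clock 27.62 az -117.14 rad mm 267.88 z 0.3927 F [-0.21 -0.49 -0.19] F radial 0.53 resist 0.04 w 0.0696 j [-0.289   0.1385  1.1062  1.7405 -0.1239  1.3402  0.6144]
scene hubtop 75 [ 0.4855 -0.1402  0.2564] [0.2415 0.2586 0.2621]
scene knobtop 11 [ 0.4387 -0.1839  0.3097] [0.3019 0.3093 0.3159]
bowl_rim [array([0.566, 0.452, 0.03 ])]
jug_rim [array([ 0.7  , -0.288,  0.047])]
rib_grip [array([0.428, 0.385, 0.006])]
top hubtop 163 [ 0.4832 -0.1398  0.2582] [0.2547 0.2585 0.2621]
top knobtop 10 [ 0.4342 -0.1859  0.3076] [0.3012 0.3077 0.314 ]
bowl_rim [array([0.59 , 0.463, 0.028])]
jug_rim [array([ 0.717, -0.287,  0.042])]
rib_grip [array([0.42 , 0.382, 0.001])]
```

View pics/u1.png

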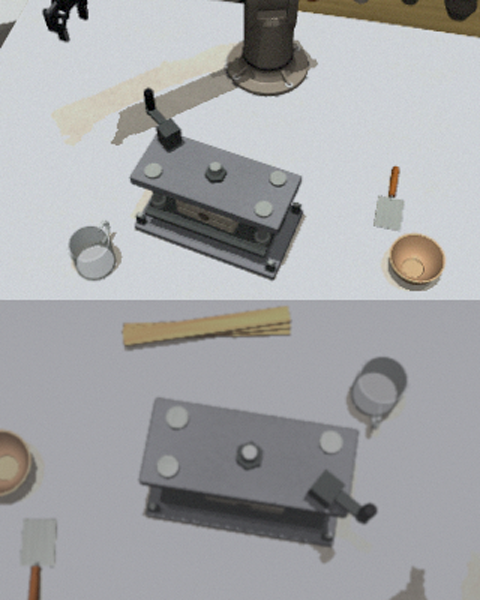

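```bash
python3 - <<'E'
from h import *
for n in ('scene','top'):
    p,d=grab(n);W=cloud(n,d);x,y,z=W[...,0],W[...,1],W[...,2]
    m=(np.hypot(x-.4838,y+.1395)<.1)&(z>.309)&(z<.33);Q=W[m];c=(np.percentile(Q,3,0)+np.percentile(Q,97,0))/2
    H=W[(abs(z-.258)<.006)&(np.hypot(x-.484,y+.14)<.1)];rc=cv2.minAreaRect((H[:,:2]*1000).astype(np.float32))
    print(n,len(Q),c,'az',np.degrees(np.arctan2(c[1]+.1395,c[0]-.484)),np.hypot(c[1]+.1395,c[0]-.484),rc)
E
```

```text
scene 30 [ 0.4387 -0.1917  0.3144] az -130.93082169743107 0.06913401701512181 ((464.8027038574219, -163.9657440185547), (109.22688293457031, 42.605167388916016), 52.24406814575195)
top 74 [ 0.4343 -0.1953  0.3142] az -131.69149284950208 0.07479102702520642 ((461.34503173828125, -166.488525390625), (101.861083984375, 40.78738021850586), 49.712650299072266)
```

```bash
python3 - <<'E'
from h import *
delta([.4372,-.1928,.3927],-12.65)
E
```

```text
clock 28.125 tcp [ 0.3652 -0.3702  0.3929] yaw -12.59 F [0.4496 0.5609 0.8594] j [-0.2938  0.134   1.1017  1.742  -0.1234  1.3404  0.6127] w 0.06992505328024953
shift tool mm [   0.3   31.6 -188.8] turn rad 0.001
```

```bash
python3 -m pendant '[70,0,8,-47,0, 70,0,8,-47,0, 70,0,8,-47,0, 70,0,7.6,-47.8,0, 70,0,0,0,0, 70,0,0,0,0]' 60
python3 - <<'E'
from h import *
delta([.4372,-.1928,.3927],-12.65)
p,d=grab('scene');W=cloud('scene',d);x,y,z=W[...,0],W[...,1],W[...,2]
m=(np.hypot(x-.4838,y+.1395)<.1)&(z>.307)&(z<.325);print(W[m].mean(0),m.sum())
E
```

```text
clock: 28.88
tcp_pos: [0.4369, -0.1939, 0.3928]
orientation: [1.37, 1.096, -1.37]
contact_force: [0.1, -0.4, -0.9]
grip_width: 0.0701
clock 28.875 tcp [ 0.4369 -0.1939  0.3928] yaw -12.66 F [ 0.0982 -0.3601 -0.9207] j [-0.6337 -0.0315  0.9234  1.8204  0.026   1.3402  0.0626] w 0.07008619343837849
shift tool mm [ 0.1  0.  -1.1] turn rad -0.0
[ 0.4394 -0.1912  0.3141] 30
```

```bash
python3 -m pendant '[70,50,0,-1,0, 70,45,0,0,0, 70,24,0,0,0, 70,0,0,0,0, 0,0,0,0,0, 0,0,0,0,0, 0,0,0,0,0, 0,0,0,0,0, 0,0,0,0,0]' 60
python3 - <<'E'
from h import *
t=r.get_obs()['tcp_pos'][:2];a=np.radians(-131.3);c=t-.07*np.array([np.cos(a),np.sin(a)]);print(c)
open('h.py','a').write('\nC=np.array([%.5f,%.5f])\nwind.__defaults__=(.070,C)\n'%tuple(c))
import importlib,h;importlib.reload(h);h.wind(8,10)
E
```

```text
clock: 30.05
tcp_pos: [0.4378, -0.1931, 0.2745]
orientation: [1.371, 1.095, -1.369]
contact_force: [-2.1, -1.5, 7.6]
grip_width: 0.0211
[ 0.484  -0.1405]
clock 30.05 az -131.3 rad mm 70.0 z 0.2745 F [-2.14 -1.51  7.6 ] F radial 2.54 resist -0.61 w 0.0211 j [-0.5783  0.1241  0.9609  2.0018 -0.1159  1.0699  0.2133]
-8.2,-5.3 | -7.4,-6.4 | -6.5,-7.3 | -5.4,-8.2 | -4.2,-8.8 | -2.9,-9.3 | -1.6,-9.6 | -0.2,-9.8 | 1.1,-9.7 | 2.5,-9.4
```

```bash
python3 -m pendant '[0,-0.7,-8.2,-5.3,0, 0,-0.5,-7.4,-6.4,0]' 60
python3 -c "
from h import *
wind(8,4)"
```

```text
clock: 30.3
tcp_pos: [0.427, -0.1803, 0.2758]
orientation: [1.37, 1.087, -1.368]
contact_force: [10.7, -10.1, -9.1]
grip_width: 0.0205
clock 30.3 az -145.06 rad mm 69.54 z 0.2758 F [ 10.68 -10.12  -9.12] F radial -2.96 resist 14.41 w 0.0205 j [-0.6279  0.0644  0.9552  2.0344 -0.0563  1.0623  0.1312]
-6.7,-7.1 | -5.7,-7.9 | -4.5,-8.6 | -3.3,-9.2
```

```bash
python3 - <<'E'
from h import *
wind(8,0)
p,d=grab('scene');W=cloud('scene',d);x,y,z=W[...,0],W[...,1],W[...,2]
m=(abs(z-.258)<.006)&(np.hypot(x-.484,y+.14)<.09);Q=W[m];rr=np.hypot(Q[:,0]-.4845,Q[:,1]+.1395)
A=Q[(rr>.03)];print(len(Q),len(A),A.mean(0),np.degrees(np.arctan2(A[:,1]+.1395,A[:,0]-.4845)).round(0))
cv2.imwrite('pics/v1.png',cv2.resize(cv2.convertScaleAbs(p[100:220,200:360][:,:,::-1],alpha=1.5),(800,600),interpolation=cv2.INTER_CUBIC))
E
```

```text
clock 30.3 az -145.06 rad mm 69.54 z 0.2758 F [ 10.68 -10.12  -9.12] F radial -2.96 resist 14.41 w 0.0205 j [-0.6279  0.0644  0.9552  2.0344 -0.0563  1.0623  0.1312]
203 60 [ 0.4442 -0.1707  0.2586] [-135. -150. -135. -138. -138. -141. -147. -150. -153. -134. -136. -138.
 -140. -142. -147. -148. -152. -133. -135. -139. -141. -144. -148. -151.
 -154. -134. -135. -139. -143. -146. -149. -134. -138. -141. -144. -149.
 -153. -156. -133. -133. -139. -141. -146. -151. -155. -131. -136. -140.
 -145. -149. -155. -160. -133. -134. -141. -147. -159. -128. -139. -127.]
```

View pics/v1.png

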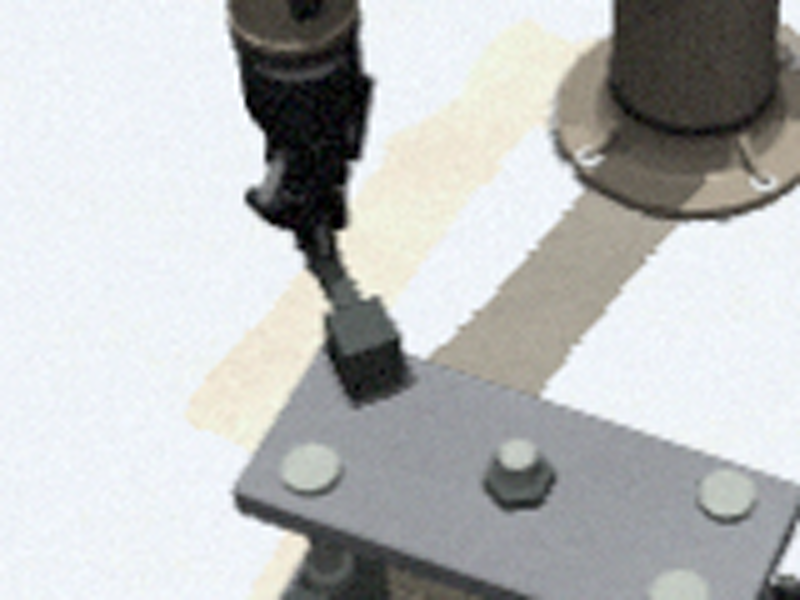

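```bash
python3 -m pendant '[0,0.5,-6.7,-7.1,0, 0,0.3,-2.8,-4,0]' 60
python3 -c "
from h import *
wind(8,4)"
python3 -m pendant '[0,0,0,0,0, 0,0,0,0,0, 0,0,0,0,0, 0,0,0,0,0]' 60
python3 -c "
from h import *
wind(8,4)"
```

```text
clock: 30.6
tcp_pos: [0.4197, -0.1685, 0.2754]
orientation: [1.37, 1.086, -1.369]
contact_force: [4.4, -13.7, -1.4]
grip_width: 0.0203
clock 30.6 az -156.48 rad mm 70.1 z 0.2754 F [  4.42 -13.74  -1.45] F radial 1.43 resist 14.36 w 0.0203 j [-0.6573  0.0265  0.9407  2.0563 -0.0194  1.062   0.07  ]
-5.2,-8.3 | -4.0,-8.9 | -2.7,-9.4 | -1.4,-9.7
clock: 31.1
tcp_pos: [0.4196, -0.1683, 0.2753]
orientation: [1.37, 1.087, -1.369]
contact_force: [3.7, -11.1, -0.0]
grip_width: 0.0208
clock 31.1 az -156.67 rad mm 70.17 z 0.2753 F [  3.7  -11.13  -0.01] F radial 1.01 resist 11.69 w 0.0208 j [-0.6567  0.0273  0.9407  2.0561 -0.0208  1.0629  0.0709]
-5.2,-8.3 | -4.0,-8.9 | -2.7,-9.4 | -1.4,-9.7
```

```bash
python3 -m pendant '[0,0,1,1.7,0, 0,0,1,1.7,0, 0,0,0,0,0, 0,0,0,0,0]' 60
python3 -c "
from h import *
wind(8,4)"
```

```text
clock: 31.6
tcp_pos: [0.4198, -0.1694, 0.2749]
orientation: [1.37, 1.094, -1.369]
contact_force: [0.5, -5.0, 4.2]
grip_width: 0.0206
clock 31.6 az -155.72 rad mm 70.39 z 0.2749 F [ 0.53 -5.05  4.17] F radial 1.59 resist 4.82 w 0.0206 j [-0.6505  0.0357  0.944   2.0526 -0.032   1.066   0.0873]
-5.3,-8.2 | -4.1,-8.9 | -2.8,-9.3 | -1.5,-9.6
```

```bash
python3 -m pendant '[0,0,1.2,2.1,0, 0,0,0,0,0, 30,0,0,0,0, 50,0,0,0,0, 70,0,0,0,0, 70,0,0,0,0, 70,0,0,0,0]' 60
python3 - <<'E'
from h import *
wind(8,0)
p,d=grab('scene');W=cloud('scene',d);x,y,z=W[...,0],W[...,1],W[...,2]
m=(abs(z-.258)<.006)&(np.hypot(x-.484,y+.14)<.09);Q=W[m];rr=np.hypot(Q[:,0]-.4845,Q[:,1]+.1395)
A=Q[(rr>.03)];print(len(Q),len(A),A.mean(0),np.degrees(np.arctan2(A.mean(0)[1]+.1395,A.mean(0)[0]-.4845)))
E
python3 -m pendant '[70,-20,0,0,0, 70,-30,0,0,0, 70,-35,0,0,0, 70,-35,0,0,0, 70,0,0,0,0]' 60
python3 - <<'E'
from h import *
wind(8,0)
for k in range(2):
  p,d=grab('scene');W=cloud('scene',d);x,y,z=W[...,0],W[...,1],W[...,2]
  m=(abs(z-.258)<.006)&(np.hypot(x-.484,y+.14)<.09);Q=W[m];rr=np.hypot(Q[:,0]-.4845,Q[:,1]+.1395)
  A=Q[(rr>.03)];print(len(Q),len(A),A.mean(0),np.degrees(np.arctan2(A.mean(0)[1]+.1395,A.mean(0)[0]-.4845)))
m=(np.hypot(x-.4838,y+.1395)<.1)&(z>.307)&(z<.325);print(W[m].mean(0),m.sum())
E
```

```text
clock: 32.48
tcp_pos: [0.4197, -0.1707, 0.2741]
orientation: [1.37, 1.097, -1.37]
contact_force: [-0.1, 0.7, 0.8]
grip_width: 0.07
clock 32.48 az -154.86 rad mm 71.02 z 0.2741 F [-0.11  0.67  0.78] F radial -0.18 resist -0.65 w 0.07 j [-0.6462  0.0414  0.9466  2.0513 -0.0384  1.0667  0.0975]
196 53 [ 0.4529 -0.1747  0.258 ] -131.92952279371843
clock: 33.15
tcp_pos: [0.4211, -0.1712, 0.3964]
orientation: [1.373, 1.094, -1.366]
contact_force: [0.2, 0.8, -0.8]
grip_width: 0.0698
clock 33.15 az -154.01 rad mm 70.0 z 0.3964 F [ 0.21  0.85 -0.76] F radial -0.56 resist -0.67 w 0.0698 j [-0.6908 -0.1203  0.8779  1.8591  0.0932  1.3558 -0.0569]
204 60 [ 0.4499 -0.1759  0.2579] -133.52918984521386
201 61 [ 0.4506 -0.1751  0.2583] -133.5447813363026
[ 0.4364 -0.1881  0.314 ] 33
```

```bash
python3 -m pendant '[70,-20,0,0,0, 70,0,0,0,0, 70,0,0,0,0, 70,0,0,0,0, 70,0,0,0,0, 70,0,0,0,0]' 60
python3 - <<'E'
from h import *
for n in ('scene','top'):
  p,d=grab(n);W=cloud(n,d);x,y,z=W[...,0],W[...,1],W[...,2]
  m=(abs(z-.258)<.006)&(np.hypot(x-.484,y+.14)<.09);Q=W[m];rr=np.hypot(Q[:,0]-.4845,Q[:,1]+.1395)
  A=Q[(rr>.03)];print(n,len(Q),len(A),np.degrees(np.arctan2(A.mean(0)[1]+.1395,A.mean(0)[0]-.4845)) if len(A) else '')
  for t in ('mould','bowl_rim','jug_rim','rib_grip'): print(t,[(np.round(q['location'],3),round(q['score'],2)) for q in nets.look_for(t,n)[:1]])
E
```

```text
clock: 34.0
tcp_pos: [0.4197, -0.1707, 0.414]
orientation: [1.37, 1.097, -1.37]
contact_force: [0.3, 0.6, 0.1]
grip_width: 0.07
scene 199 62 -132.77444378161587
mould [(array([ 0.602, -0.027,  0.111]), 0.57)]
bowl_rim [(array([0.566, 0.456, 0.027]), 0.97)]
jug_rim [(array([ 0.701, -0.285,  0.045]), 0.57)]
rib_grip [(array([ 0.597, -0.003,  0.198]), 0.71)]
top 457 148 -136.58579842806125
mould [(array([ 0.475, -0.027,  0.118]), 0.44)]
bowl_rim [(array([0.59 , 0.465, 0.027]), 0.83)]
jug_rim [(array([ 0.719, -0.285,  0.04 ]), 0.83)]
rib_grip [(array([0.422, 0.383, 0.001]), 0.61)]
```

Crank is steady, the bystanders have not moved, and the robot is clear, so I'm handing in.

```bash
python3 -c "
from bench import r
print(r.hand_in())"
```

```text
the job is handed in; nothing more can be done
None
```

The crank is on its spindle and the mould should be snugly nipped. I judged the nip by feel and could not measure it. I handed in at about 34 s of the 72 s allowed, with the gripper open and clear of everything.

**Fit:** I gripped the hub, fitted it over the square and lowered it onto the bearing cap. In the last check the hub's top stands at 258 mm, which is fully seated.

**Winding:** I turned the crank clockwise by its grip for a little over two turns. The force was about 7–9 N while the mould was free. It rose to about 14.5 N, and I stopped there.

**Run-back on release:** When I let go, the crank turned back about 35°, which I did not expect, since the screw is described as not running back. I gripped it again and felt the same 14.4 N, wound on to about 10° short of the first stopping point, and backed the load off before letting go. It then turned back about 20° to nearly the same place and has stood still since.

**Nip:** The force readings suggest about 370 N at the most and 260–280 N now. Going by the crank angle alone, it could be as low as about 110 N. All of these are within 80–500 N, but the two estimates do not agree well.

**Other things on the bench:** The bowl, jug and scraper were still in place in the last pictures. One look-up in the scene camera mistook the press for the scraper, but the top camera showed the scraper unmoved.

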